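# Rotate the fish tins in the gravity rack: oldest out from the bottom, new one on top

### The arm

A 7-joint arm with a two-finger parallel gripper is mounted at the origin on a cart in front of the work surface, level with it; the furniture and walls round the work are solid. World frame = base frame: x ahead of the robot, y to its left, z up, the work surface at z = 0. Lengths are in mm, angles in rad, forces in N, time in s.
With the tool pointing down it reaches from about 350 to 900 mm from the base axis. Payload 19.9 kg.
Tool frame: the origin (TCP) lies midway between the tips of the shut fingers; the grasp point (between the pads) lies 19 mm behind it; z points along the fingers, y is the line along which they close (so a half turn about z gives the same grasp; the last joint's range is limited). The gripper opens to 94 mm and grips with 3 to 60 N. Pads are 16 mm wide; open, the fingers measure 119 mm over their backs; the gripper's body (75 mm by 177 mm) begins 78 mm behind the grasp point.
Start: joints at [1.099, 0.417, -0.01, 1.614, 0.005, 1.111, -0.053], TCP at [260.987, -567.874, 169.725] pointing down, gripper open.
Joint ranges: [-2.81, 2.81], [-0.39, 2.02], [-1.27, 1.25], [0.06, 2.57], [-1.19, 4.33], [0.19, 2], [-2.82, 2.82]. Speed limits (rad/s): [1.89, 1.89, 2.39, 2.39, 3.01, 3.01, 3.01].

### API

Orientations are given as a 3x3 rotation matrix whose columns are the frame's x, y, z axes.
In Python, from workcell import r gives the robot as it stands. The module is installed in compiled form; this text tells all that it offers.
- The arm moves only by the shell command python3 -m pendant 'ROWS' [FORCE]. ROWS is JSON, a list of rows, each a list of 5 numbers: the shift along the tool's x, y, z in m, then the turn about the tool's z in degrees, then the finger opening in m, from 0 to 0.094. A call has 1 to 8 rows; each row is the pose to reach, as a shift and turn from the pose commanded when the call began, along the tool's axes at that moment; what a row does not reach only later rows make up. A row lasts 1/10 s, in which the tool goes at most 50 mm and 8.59 degrees, less where a joint would pass 70% of its speed; a pose out of reach is approached as far as the arm can. A call with a gripper value outside its range is refused whole. The fingers move at their own pace and stop on an object; FORCE is the grip in N (left out, the last holds). Time passes only in rows, so rows that repeat a pose let the fingers close. It gives the time, the measured TCP pose, the force, the opening and the grip force at its end, in the units of the state.
- r.get_obs(): the state, without advancing time (a new reading comes with each control period).
- r.get_image(name): name is "scene" or "top"; returns a dict with "frame" (420x560x3 uint8, red, green, blue), "fx", "fy", "cx", "cy" (pixels), "dist_coeffs" ([k1, k2, p1, p2, k3] as OpenCV has them; the pictures are not rectified), "cam_to_world" (4x4, takes a point from camera to world coordinates). Camera axes: x right, y down, z forward; pixel columns grow to the right and rows downward; lengths in mm; the calibration is good to about 2 mm. A picture is of the moment at which its call begins. There is no depth.
- r.finish_job(): hands the job in; it is judged then, once.
The state is a dict: "time": time; "q": joint angles; "qd": joint speeds; "tau": joint torques, N m; "ee_pos": TCP position; "orientation": TCP orientation; "force": force on the tool from outside, world axes, zero at the start; "wrist_torque": the same for the moment, N m; "width": finger opening in mm; "gripper_force": force on a finger pad.
Only numpy, scipy, OpenCV 4.12 (cv2) and the standard library are available. Lean on these libraries where they do the work, as an engineer would, in place of code of your own. Each camera call takes 0.05 s, during which the arm holds its last target. There are 200 camera calls.

### The job

Oldest tin first: slide the blue tin out from under the stack in the wire tin rack, easing its front edge over the lip so that the yellow tins above stay in the rack and come down behind it, and set the blue tin flat on the red chopping board. See that the yellow tins have settled flat, pressing them down if they hang askew, and restock: lay the red tin from the worktop flat on top of them. Leave the jar and the pepper mill where they stand, and do not throw or drop the blue or the red tin.

Things in the scene. Friction and masses are not known exactly. Their poses are not given: they have to be found in the camera images.
- rack: gravity-fed tin rack of 6 mm black wire, fixed. Origin on the worktop under the stack's middle; its front faces its own -x. Tins lie on two floor wires (y = +-20 mm, top 14 mm above the worktop) that run forward to the lip. The shaft is 112 x 66 mm inside, open above; upright side wires at x = +-38 mm, back wires at x = 59 mm; tins rest at 14, 42, 70 and 98 mm (undersides)
- rack_lip (a point): middle of the lip's top: a round bar across the front end of the floor wires, 40 mm long (y), 6 mm thick, 93.5 mm in front of the rack's origin; it stands 7 mm above the floor wires and stops a tin that is pulled level. Nothing stands beside the landing between lip and gate
- rack_gate (a point): middle of the underside of the gate bar, 59 mm above the worktop, 59 mm in front of the rack's origin, 6 mm thick; tins are drawn out under it. The bar and two upright wires (y = +-20 mm) above it hold back the tins above
- rack_mouth (a point): middle of the shaft's mouth, 118 mm above the worktop, over the rack's origin; from here the upright wires flare 10 mm outward up to z = 135 mm. The wires leave 3 mm of play round a tin; level ones join them all round at z = 62 mm, and at front and back only at z = 100 mm: above 65 mm the long sides are open between the uprights at x = +-38 mm.
- tin_bottom_mid (a point): the oldest tin, blue: closed flat fish tin, 106 (x) x 60 (y) x 28 mm high, corner radius 18 mm, lacquered metal, 0.1 to 0.21 kg; this point is its centre, half-way up; z up. It lies against the lip, 36 mm farther forward than those on it: 27 mm of its front end stand out of the gate, to be pinched there across its width by a gripper leaning back (one pointing straight down hits gate and stack). Drawn 83 mm forward, its rear is out of the gate
- tin_second_mid (a point): yellow, lies on the blue tin: closed flat fish tin, 106 (x) x 60 (y) x 28 mm high, corner radius 18 mm, lacquered metal, 0.1 to 0.21 kg; this point is its centre, half-way up; z up. When the blue tin leaves, its rear end drops to the floor wires first and its front end may catch on the gate bar by friction, so that the stack hangs tilted by about 0.2 rad, front end high, until it is pressed down at the front
- tin_third_mid (a point): yellow, above the second: closed flat fish tin, 106 (x) x 60 (y) x 28 mm high, corner radius 18 mm, lacquered metal, 0.1 to 0.21 kg; this point is its centre, half-way up; z up
- tin_fourth_mid (a point): yellow, top of the stack: closed flat fish tin, 106 (x) x 60 (y) x 28 mm high, corner radius 18 mm, lacquered metal, 0.1 to 0.21 kg; this point is its centre, half-way up; z up
- tin_new_mid (a point): the new tin, red, lying alone on the worktop: closed flat fish tin, 106 (x) x 60 (y) x 28 mm high, corner radius 18 mm, lacquered metal, 0.1 to 0.21 kg; this point is its centre, half-way up; z up
- board: red plastic chopping board, 220 (its x) x 300 (its y) x 10 mm thick, lying flat and fixed on the worktop with a hand slot near one end; origin under its middle, its top is 10 mm above the worktop
- jam_jar_mid (a point): jar with a yellow lid, 66 mm across, 108 mm high, bystander; its centre, half-way up
- mill_mid (a point): wooden pepper mill, 58 mm across, 170 mm high, bystander; its centre, half-way up
There are look-alikes about, which are no part of the job. What is shaped like the part that bears tin_bottom_mid but purple is not meant.

How it is judged:
By the outcome, as a careful person would: the job done as asked, in the order asked, and still so for the second after the job is handed in, with the robot touching nothing.
It also fails if it takes over 72 s, if anything falls off the work surface, if the arm or the gripper's body presses on something with over 40 N, if the wrist force passes 120 N, or if a joint passes its speed limit or range.

## Working session

There is one attempt and no reset: what is moved stays moved. The work goes in short steps, Python scripts to look and compute and a shell command to move; the robot and the scene stay as the last step left them, time stands still between calls to the robot, and variables do not carry over. Pictures are saved under pics/ and viewed, at most 10 in all, crops included, and the job is handed in when it is done.

```bash
mkdir -p pics
python3 - <<'E'
from workcell import r
import cv2,numpy as np
o=r.get_obs()
for k in o: print(k,np.round(o[k],3).tolist())
for n in("scene","top"):
    d=r.get_image(n); cv2.imwrite(f"pics/{n}0.png",d["frame"][:,:,::-1])
    print(n,d["fx"],d["fy"],d["cx"],d["cy"],d["dist_coeffs"]);print(np.round(d["cam_to_world"],3).tolist())
E
```

```text
time 0.0
q [1.099, 0.418, -0.01, 1.614, 0.005, 1.111, -0.053]
qd [-0.0, 0.0, 0.0, -0.0, 0.001, -0.0, 0.002]
tau [-0.002, -85.126, 0.638, -42.599, -0.049, 0.019, 0.0]
ee_pos [260.794, -567.517, 169.115]
orientation [[0.909, 0.418, -0.001], [0.418, -0.909, 0.001], [-0.0, -0.001, -1.0]]
force [-0.622, 0.868, 0.134]
wrist_torque [0.02, 0.033, -0.018]
gripper_force 0.0
width 93.951
scene 406.3084353015539 406.3084353015539 282.22698290685287 215.63140713504478 [-0.08238429  0.          0.          0.          0.        ]
[[-0.607, -0.388, 0.693, -244.738], [-0.794, 0.298, -0.529, 628.357], [-0.001, -0.872, -0.489, 597.144], [0.0, 0.0, 0.0, 1.0]]
top 433.1828453611543 433.1828453611543 274.4979554682726 215.06643351541936 [0.01542369 0.         0.         0.         0.        ]
[[0.029, -0.994, 0.107, 387.518], [-0.999, -0.028, 0.016, 53.718], [-0.013, -0.107, -0.994, 1082.945], [0.0, 0.0, 0.0, 1.0]]
```

View pics/scene0.png

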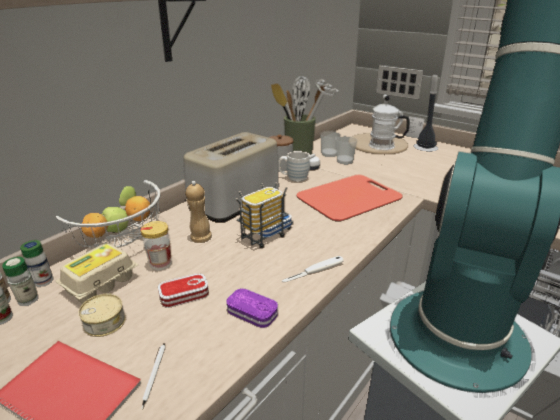

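View pics/top0.png

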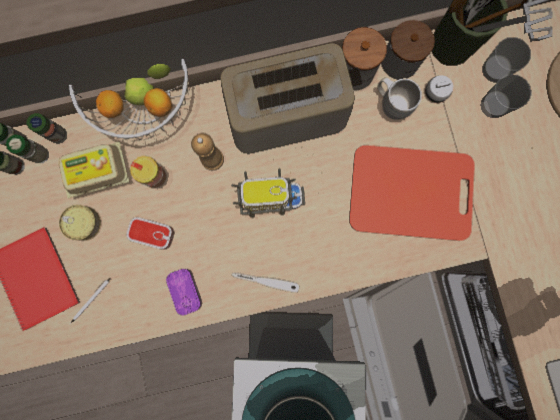

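The scene view shows the rack at about (262,215) with its blue tin sticking out toward the board. In the top view the rack is at (265,193), the blue end at (297,195), the board at (412,193), the red tin at (150,234), the jar at (147,170) and the mill at (205,150). The purple look-alike is at (183,291). Next I'll enlarge the rack and the red tin.

```bash
cat > h.py <<'E'
from workcell import r
import cv2,numpy as np
def cal(d): return np.array([[d["fx"],0,d["cx"]],[0,d["fy"],d["cy"]],[0,0,1.]]),np.array(d["dist_coeffs"],float),np.array(d["cam_to_world"])
def back(d,uv,z):
    K,D,T=cal(d); p=cv2.undistortPoints(np.array(uv,float).reshape(-1,1,2),K,D)[:,0]
    v=np.c_[p,np.ones(len(p))]@T[:3,:3].T; c=T[:3,3]
    return c+v*((z-c[2])/v[:,2])[:,None]
def proj(d,P):
    K,D,T=cal(d); W=np.linalg.inv(T)
    return cv2.projectPoints(np.array(P,float).reshape(-1,1,3),cv2.Rodrigues(W[:3,:3])[0],W[:3,3],K,D)[0][:,0]
def blob(d,lo,hi,roi):
    x,y,w,h=roi; m=cv2.inRange(cv2.cvtColor(d["frame"],cv2.COLOR_RGB2HSV),lo,hi); k=np.zeros_like(m);k[y:y+h,x:x+w]=m[y:y+h,x:x+w]
    c=max(cv2.findContours(k,cv2.RETR_EXTERNAL,cv2.CHAIN_APPROX_NONE)[0],key=cv2.contourArea)
    return c[:,0].astype(float)
def rect(d,c,z):
    (cx,cy),(w,h),a=cv2.minAreaRect(back(d,c,z)[:,:2].astype(np.float32)); return np.round([cx,cy,w,h,a],1)
E
python3 - <<'E'
from h import *
d=r.get_image("top"); s=r.get_image("scene")
print("yellow top",rect(d,blob(d,(20,120,120),(35,255,255),(235,170,65,50)),126))
print("blue",rect(d,blob(d,(95,90,60),(125,255,255),(280,175,35,40)),42))
red1=cv2.inRange
f=d["frame"]
for nm,roi,z in(("red",(120,205,65,55),28),("board",(335,130,150,125),10)):
    c=np.vstack([blob(d,(0,120,80),(12,255,255),roi)]); print(nm,rect(d,c,z))
print(back(d,[[147,167]],108),back(d,[[203,141]],170), back(d,[[412,193]],10))
a=cv2.resize(f[160:230,220:320],None,fx=5,fy=5,interpolation=2)
b=cv2.resize(s["frame"][175:255,225:305],None,fx=4.375,fy=4.375,interpolation=2)[:350,:300]
cv2.imwrite("pics/c1.png",np.hstack([a,b])[:,:,::-1])
E
```

```text
yellow top [543.6  93.5  48.8  95.    6. ]
blue [565.5  23.4  17.2  17.    1.5]
red [449.  376.8  94.3  47.5  76.4]
board [ 570.3 -269.5  299.1  218.8   86.4]
[[594.79772224 365.00379234 108.        ]] [[642.07818955 227.37286259 170.        ]] [[ 567.46759307 -270.20262781   10.        ]]
```

View pics/c1.png

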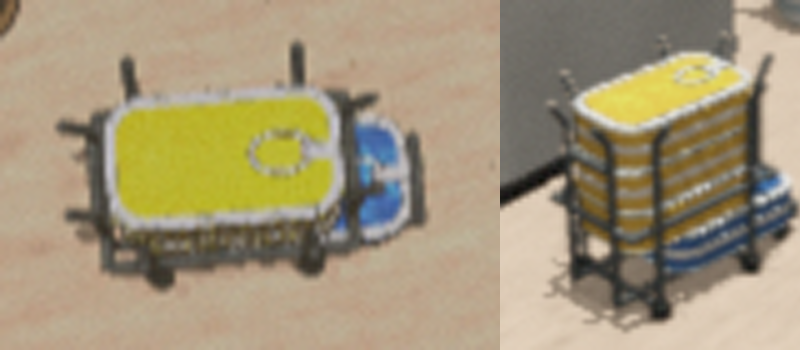

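Run:
```python
from h import *
d=r.get_image("top"); s=r.get_image("scene")
z=lambda u,v:[220+(u+.5)/5-.5,160+(v+.5)/5-.5]
print("lip ends/mid",back(d,[z(414,137),z(420,220),z(417,178)],21).round(1).tolist())
print("flare tips far",back(d,[z(127,62),z(296,46)],135).round(1).tolist(), "near", back(d,[z(162,275),z(312,262)],8).round(1).tolist())
print("scene lip/gate check: yellow", rect(s,blob(s,(20,120,120),(32,255,255),(238,184,40,24)),126))
for nm,yaw in(("6",96),("4",94),("2",92)):
    a=np.radians(yaw);R=np.array([[np.cos(a),-np.sin(a),0],[np.sin(a),np.cos(a),0],[0,0,1]])
    P=np.array([[-93.5,20,18],[-93.5,-20,18],[38,-46,135],[-38,-46,135],[-53,0,126],[53,0,126],[-38,36,0],[38,36,0],[-38,-36,0],[38,-36,0]])@R.T+[543.6,93.5,0]
    uv=proj(d,P); print(yaw,((uv-[220,160])*5).round(0).tolist()); print("  sc",((proj(s,P)-[225,175])*4.375+[500,0]).round(0).tolist())
```

```text
lip ends/mid [[573.3, 3.3, 21.0], [531.9, -0.6, 21.0], [552.8, 1.3, 21.0]]
flare tips far [[583.7, 137.1, 135.0], [593.0, 62.1, 135.0]] near [[502.4, 126.8, 8.0], [511.0, 52.1, 8.0]]
scene lip/gate check: yellow [542.3  94.1  44.2  89.3   6.1]
96 [[420.0, 216.0], [413.0, 136.0], [127.0, 56.0], [298.0, 43.0], [339.0, 146.0], [103.0, 164.0], [310.0, 260.0], [160.0, 272.0], [299.0, 120.0], [150.0, 131.0]]
  sc [[794.0, 201.0], [752.0, 179.0], [562.0, 67.0], [658.0, 31.0], [726.0, 60.0], [592.0, 114.0], [749.0, 265.0], [658.0, 311.0], [674.0, 223.0], [583.0, 265.0]]
94 [[419.0, 222.0], [415.0, 143.0], [131.0, 53.0], [301.0, 46.0], [339.0, 150.0], [102.0, 160.0], [308.0, 263.0], [157.0, 269.0], [302.0, 122.0], [152.0, 128.0]]
  sc [[797.0, 203.0], [756.0, 181.0], [563.0, 66.0], [662.0, 31.0], [728.0, 61.0], [590.0, 113.0], [749.0, 267.0], [655.0, 311.0], [676.0, 223.0], [583.0, 264.0]]
92 [[417.0, 229.0], [416.0, 149.0], [134.0, 50.0], [305.0, 49.0], [339.0, 154.0], [102.0, 156.0], [306.0, 266.0], [155.0, 267.0], [305.0, 125.0], [155.0, 126.0]]
  sc [[799.0, 206.0], [760.0, 182.0], [564.0, 64.0], [665.0, 31.0], [730.0, 62.0], [588.0, 112.0], [749.0, 268.0], [652.0, 311.0], [679.0, 223.0], [584.0, 262.0]]
```

The two views agree. The rack origin is about (543,94) with yaw 96°, so the front direction is (0.105,−0.995), and the lip is at (553,1). This interface only allows a tool that points straight down. I'll therefore take the tin's top edge with a shallow pinch, about 79 mm in front of the origin, which keeps the gripper body just above the wire tips.

```bash
python3 -m pendant '[[0.036,-0.029,-0.002,-5,0.08],[0.072,-0.058,-0.004,-10,0.08],[0.109,-0.087,-0.006,-15,0.08],[0.145,-0.117,-0.008,-20,0.08],[0.181,-0.146,-0.01,-25,0.08],[0.218,-0.175,-0.012,-30,0.08],[0.254,-0.204,-0.014,-35,0.08],[0.29,-0.233,-0.016,-40,0.08]]' 40
```

```text
time: 1.1
ee_pos: [427.7, -233.3, 186.1]
orientation: [[0.424, 0.905, 0.0], [0.905, -0.424, -0.0], [-0.0, 0.0, -1.0]]
force: [1.3, -1.1, -0.5]
width: 79.6
gripper_force: 0.0
```

```bash
python3 -m pendant '[[0.045,0.001,0.01,-5,0.08],[0.09,0.002,0.02,-10,0.08],[0.135,0.003,0.03,-15,0.08],[0.18,0.004,0.04,-20,0.08],[0.22,0.005,0.05,-25,0.08],[0.255,0.006,0.06,-31,0.08],[0.2776,0.0067,0.065,-31.1,0.08],[0.2776,0.0067,0.065,-31.1,0.08]]'
python3 - <<'E'
from h import *
d=r.get_image("top"); s=r.get_image("scene"); o=r.get_obs(); print(o["ee_pos"],o["orientation"],o["force"])
a=cv2.resize(d["frame"][160:230,220:340],None,fx=5,fy=5,interpolation=2)[:,:]
b=cv2.resize(s["frame"][100:290,200:350],None,fx=4,fy=4,interpolation=2)[:600]
cv2.imwrite("pics/c2.png",b[:,:,::-1])
E
```

```text
time: 1.9
ee_pos: [552.3, 16.3, 120.0]
orientation: [[-0.105, 0.994, -0.001], [0.994, 0.105, 0.002], [0.002, -0.001, -1.0]]
force: [-1.9, -0.0, 0.0]
width: 80.0
gripper_force: 0.0
[551.74307354  12.93779263 120.53946786] [[-1.01047376e-01  9.94881418e-01 -6.25527430e-04]
 [ 9.94881612e-01  1.01047403e-01  1.16040531e-05]
 [ 7.47525793e-05 -6.21153179e-04 -9.99999804e-01]] [-0.67342359  0.17121148 -0.46670296]
```

View pics/c2.png

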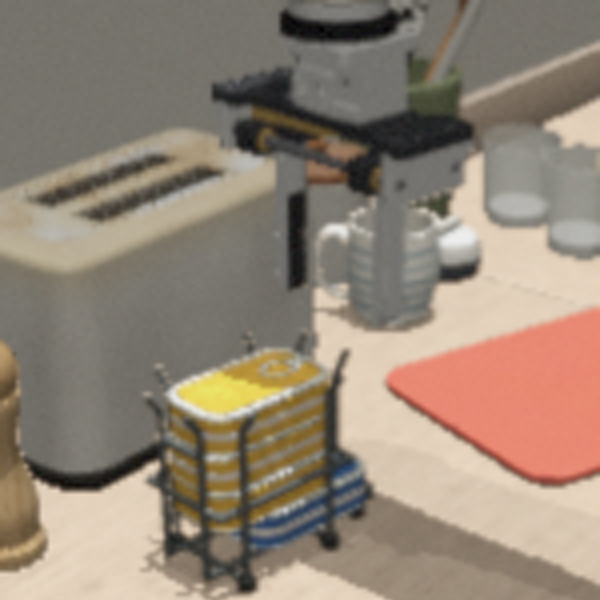

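The gripper is square to the rack, in front of the stack and above the blue end. The toaster may be near the far end of the gripper body, so I'll check that clearance.

Run:
```python
from h import *
d=r.get_image("top"); o=r.get_obs(); print(o["ee_pos"].round(1) if hasattr(o["ee_pos"],'round') else o["ee_pos"])
for z in(0,100,190): print(z,back(d,[[240,151],[297,139],[350,123]],z).round(0).tolist())
```

```text
[551.7  12.2 120.8]
0 [[666.0, 164.0, 0.0], [701.0, 19.0, 0.0], [746.0, -116.0, 0.0]]
100 [[640.0, 154.0, 100.0], [672.0, 22.0, 100.0], [713.0, -100.0, 100.0]]
190 [[617.0, 144.0, 190.0], [646.0, 25.0, 190.0], [683.0, -86.0, 190.0]]
```

```bash
python3 -m pendant '[[0.002,0,0.03,0,0.08],[0.002,0,0.06,0,0.08],[0.002,0,0.074,0,0.08],[0.002,0,0.076,0,0.08],[0.002,0,0.078,0,0.08],[0.002,0,0.078,0,0.08]]'; python3 -c "
from h import *
for n in 'top','scene':
    s=r.get_image(n); cv2.imwrite('pics/%s3.png'%n,s['frame'][:,:,::-1])
o=r.get_obs(); print(o['ee_pos'],o['force'])
b=cv2.resize(s['frame'][140:260,215:335],None,fx=5,fy=5,interpolation=2);cv2.imwrite('pics/c3.png',b[:,:,::-1])"
```

```text
time: 2.65
ee_pos: [552.4, 14.8, 43.8]
orientation: [[-0.1, 0.995, 0.001], [0.995, 0.1, -0.0], [-0.0, 0.001, -1.0]]
force: [-0.5, 0.8, 0.8]
width: 79.8
gripper_force: 0.0
[552.34567729  14.88942852  43.72649765] [ 0.25799819 -0.38091249 -0.85464206]
```

View pics/c3.png

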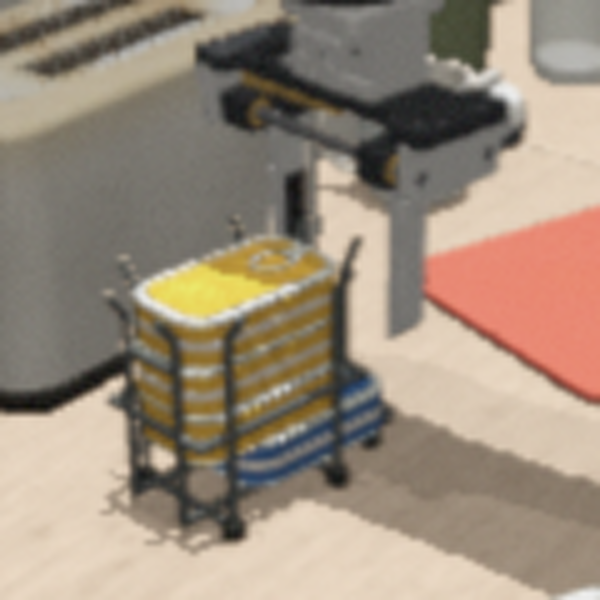

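Run:
```python
from h import *
s=r.get_image("scene");o=r.get_obs();p=np.array(o["ee_pos"])
y=np.array(o["orientation"])[:,1]
for q in(p-y*40,p-y*46,p+y*40,p,np.array([543.3,94,135])+62*np.array([.1045,-.9945,0])): print(((proj(s,q)-[215,140])*5).round(0))
```

```text
[[393. 387.]]
[[400. 391.]]
[[295. 337.]]
[[343. 361.]]
[[320. 224.]]
```

Run:
```python
from h import *
s=r.get_image("scene")
for uv,p,nm in(((295.5,206.5),(552.4,14.8,43.8),"now"),((298.7,180.5),(551.7,12.9,120.5),"c2")):
    p=np.array(p); n=np.array([.995,.1,0])
    for dz in(0,10,20,25,30): print(nm,dz,proj(s,p-n*46+[0,0,dz]).round(1), uv)
t=r.get_image("top")
a=cv2.resize(t["frame"][120:240,230:350],None,fx=5,fy=5,interpolation=2)
b=cv2.resize(s["frame"][180:240,260:320],None,fx=10,fy=10,interpolation=2)
cv2.imwrite("pics/c4.png",cv2.resize(np.hstack([a,b]),(800,400))[:,:,::-1])
```

```text
now 0 [[295. 218.]] (295.5, 206.5)
now 10 [[295.1 214.9]] (295.5, 206.5)
now 20 [[295.1 211.7]] (295.5, 206.5)
now 25 [[295.2 210.1]] (295.5, 206.5)
now 30 [[295.2 208.4]] (295.5, 206.5)
c2 0 [[296.2 192.9]] (298.7, 180.5)
c2 10 [[296.2 189.5]] (298.7, 180.5)
c2 20 [[296.3 186.1]] (298.7, 180.5)
c2 25 [[296.3 184.4]] (298.7, 180.5)
c2 30 [[296.3 182.6]] (298.7, 180.5)
```

View pics/c4.png

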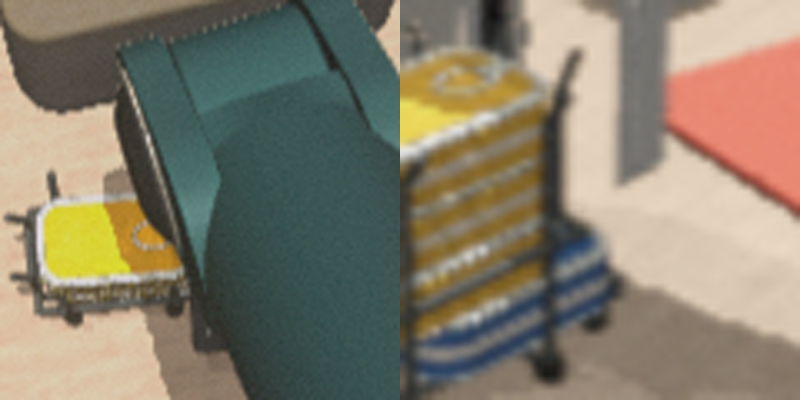

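Run:
```python
from h import *
t=r.get_image("top");s=r.get_image("scene")
for z in(140,175,210): print(z,back(t,[[287,225],[295,225]],z).round(0).tolist())
# scene: body near-end lower corner & bottoms
p=np.array([552.4,14.8,43.8]);n=np.array([.995,.1,0]);x=np.array([-.1,.995,0])
for dz in(97,130): print(dz,[((proj(s,p-n*88+x*sx+[0,0,dz])-[215,140])*5)[0].round(0).tolist() for sx in(-37,37)])
print(back(s,[[295.5,206.5]],44),back(s,[[295.5,206.5]],77))
a=cv2.resize(t["frame"][190:240,265:325],None,fx=10,fy=10,interpolation=2);cv2.imwrite("pics/c5.png",a[:,:,::-1])
```

```text
140 [[468.0, 41.0, 140.0], [468.0, 23.0, 140.0]]
175 [[465.0, 41.0, 175.0], [465.0, 24.0, 175.0]]
210 [[462.0, 42.0, 210.0], [462.0, 25.0, 210.0]]
97 [[509.0, 235.0], [409.0, 278.0]]
130 [[512.0, 177.0], [410.0, 218.0]]
[[558.06520659 -33.14605585  44.        ]] [[510.17079956   6.31850505  77.        ]]
```

View pics/c5.png

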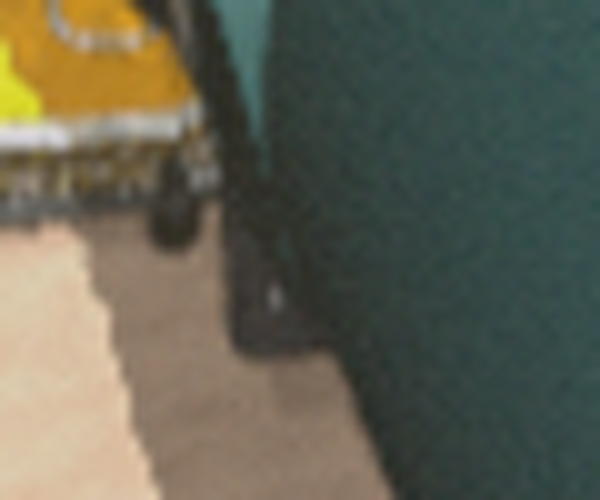

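Laterally the picture matches the TCP reading, but the fingertips look about 33 mm higher than reported. I'll test this by touch: go to a shallow height and close gently to see whether the fingers stop at 60 mm.

```bash
python3 -m pendant '[[0,0,0.003,0,0.08],[0,0,0.005,0,0.08],[0,0,0.005,0,0.07],[0,0,0.005,0,0.052],[0,0,0.005,0,0.052],[0,0,0.005,0,0.052]]' 10
```

```text
time: 3.6
ee_pos: [551.8, 15.1, 37.8]
orientation: [[-0.101, 0.995, -0.0], [0.995, 0.101, 0.0], [0.0, -0.0, -1.0]]
force: [0.0, 0.2, 0.2]
width: 53.1
gripper_force: 0.0
```

The fingers closed to 53 mm without meeting the tin, so the tips really are higher than reported. I'll go down step by step, testing as I go.

```bash
python3 -m pendant '[[0,0,0,0,0.075],[0,0,0,0,0.075],[0,0,0.01,0,0.075],[0,0,0.018,0,0.075],[0,0,0.02,0,0.075],[0,0,0.02,0,0.075],[0,0,0.02,0,0.052],[0,0,0.02,0,0.052]]' 10; python3 -m pendant '[[0,0,0,0,0.052],[0,0,0,0,0.052]]'
```

```text
time: 4.4
ee_pos: [551.9, 15.1, 18.0]
orientation: [[-0.101, 0.995, 0.0], [0.995, 0.101, 0.0], [0.0, 0.0, -1.0]]
force: [-0.2, 0.0, 0.6]
width: 62.4
gripper_force: 0.0
time: 4.6
ee_pos: [551.9, 15.0, 17.9]
orientation: [[-0.101, 0.995, 0.0], [0.995, 0.101, 0.0], [0.0, 0.0, -1.0]]
force: [0.3, -0.2, 0.3]
width: 52.5
gripper_force: 0.0
```

Run:
```python
from h import *
s=r.get_image("scene");o=r.get_obs();print(o["ee_pos"],o["width"],o["force"])
b=cv2.resize(s["frame"][140:260,215:335],None,fx=5,fy=5,interpolation=2);cv2.imwrite("pics/c6.png",b[:,:,::-1])
```

```text
[551.84601469  14.9826903   17.88276195] 52.727844528787394 [-0.83832497  0.2126865  -0.04068988]
```

View pics/c6.png

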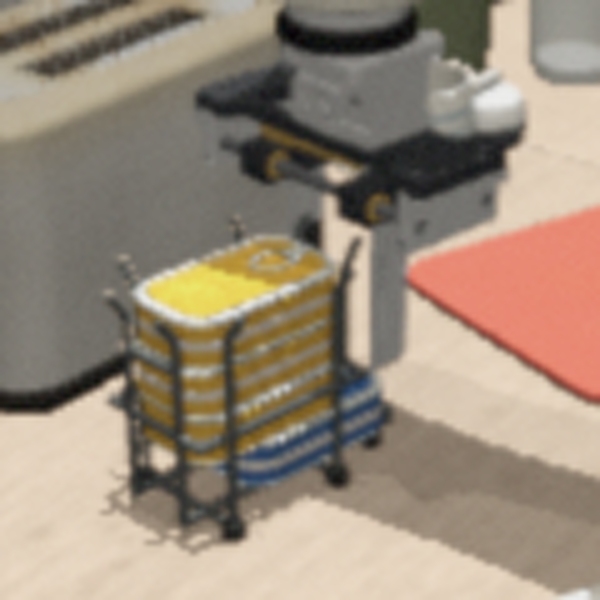

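The tips sit just above the blue tin's top and the body is still above the flared wires. I'll go a little lower.

```bash
python3 -m pendant '[[0,0,0,0,0.072],[0,0,0,0,0.072],[0,0,0.004,0,0.072],[0,0,0.008,0,0.072],[0,0,0.011,0,0.072],[0,0,0.011,0,0.072]]' 10; python3 -m pendant '[[0,0,0,0,0.052],[0,0,0,0,0.052],[0,0,0,0,0.052],[0,0,0,0,0.052]]'
```

```text
time: 5.25
ee_pos: [551.4, 15.0, 6.1]
orientation: [[-0.101, 0.995, -0.001], [0.995, 0.101, 0.0], [0.0, -0.001, -1.0]]
force: [-0.2, 0.2, -0.1]
width: 71.7
gripper_force: 0.0
time: 5.65
ee_pos: [551.8, 15.0, 6.8]
orientation: [[-0.101, 0.995, 0.0], [0.995, 0.101, 0.0], [0.0, 0.0, -1.0]]
force: [-0.0, 0.3, 0.7]
width: 51.9
gripper_force: 0.0
```

```bash
python3 -m pendant '[[0,0,0,0,0.07],[0,0,0,0,0.07],[0,0,0.002,0,0.07],[0,0,0.004,0,0.07],[0,0,0.005,0,0.07],[0,0,0.005,0,0.052],[0,0,0.005,0,0.052],[0,0,0.005,0,0.052]]' 10
```

```text
time: 6.45
ee_pos: [551.7, 15.0, 1.7]
orientation: [[-0.101, 0.995, -0.0], [0.995, 0.101, 0.0], [0.0, -0.0, -1.0]]
force: [-1.6, 0.3, -0.2]
width: 59.7
gripper_force: 10.0
```

It now grips at 59.7 mm, so the reported height is about 36 mm too low. I'll go a few millimetres deeper, watching for body contact, then grip firmly.

```bash
python3 -m pendant '[[0,0,0,0,0.068],[0,0,0.001,0,0.068],[0,0,0.002,0,0.068],[0,0,0.003,0,0.068],[0,0,0.003,0,0.068]]' 10; python3 -m pendant '[[0,0,0.001,0,0.068],[0,0,0.001,0,0.068]]'
```

```text
time: 6.95
ee_pos: [551.6, 15.0, -1.4]
orientation: [[-0.101, 0.995, -0.0], [0.995, 0.101, 0.0], [0.0, -0.0, -1.0]]
force: [0.2, -0.4, -0.8]
width: 67.9
gripper_force: 0.0
time: 7.15
ee_pos: [551.7, 15.0, -2.4]
orientation: [[-0.101, 0.995, -0.0], [0.995, 0.101, 0.0], [0.0, -0.0, -1.0]]
force: [-0.3, 0.8, -0.1]
width: 68.2
gripper_force: 0.0
```

```bash
python3 -m pendant '[[0,0,0.001,0,0.068],[0,0,0.002,0,0.068],[0,0,0.002,0,0.068]]';python3 -m pendant '[[0,0,0.001,0,0.068],[0,0,0.002,0,0.068],[0,0,0.002,0,0.068]]'
```

```text
time: 7.45
ee_pos: [551.7, 15.0, -4.4]
orientation: [[-0.101, 0.995, -0.0], [0.995, 0.101, 0.0], [0.0, -0.0, -1.0]]
force: [0.1, -0.2, -0.3]
width: 67.9
gripper_force: 0.0
time: 7.75
ee_pos: [551.7, 15.0, -6.4]
orientation: [[-0.101, 0.995, -0.0], [0.995, 0.101, 0.0], [0.0, -0.0, -1.0]]
force: [0.4, -0.0, 0.7]
width: 68.0
gripper_force: 0.0
```

```bash
python3 -m pendant '[[0,0,0.001,0,0.068],[0,0,0.002,0,0.068],[0,0,0.002,0,0.068]]';python3 -m pendant '[[0,0,0.001,0,0.068],[0,0,0.002,0,0.068],[0,0,0.002,0,0.068]]'
```

```text
time: 8.05
ee_pos: [551.7, 15.0, -8.4]
orientation: [[-0.101, 0.995, -0.0], [0.995, 0.101, 0.0], [0.0, -0.0, -1.0]]
force: [-0.6, 0.9, -0.5]
width: 68.1
gripper_force: 0.0
time: 8.35
ee_pos: [551.7, 15.0, -10.4]
orientation: [[-0.101, 0.995, -0.0], [0.995, 0.101, 0.0], [0.0, -0.0, -1.0]]
force: [0.7, 0.3, -0.7]
width: 68.0
gripper_force: 0.0
```

No contact yet, and at least 12 mm of tin is between the pads. Now I'll grip and lift the front.

```bash
python3 -m pendant '[[0,0,0,0,0.05],[0,0,0,0,0.05],[0,0,0,0,0.05],[0,0,-0.003,0,0.05],[0,0,-0.006,0,0.05],[0,0,-0.009,0,0.05],[0,0,-0.011,0,0.05],[0,0,-0.011,0,0.05]]' 40
```

```text
time: 9.15
ee_pos: [551.8, 14.6, 1.0]
orientation: [[-0.1, 0.995, 0.0], [0.995, 0.1, -0.0], [-0.0, 0.0, -1.0]]
force: [0.3, -3.1, -6.3]
width: 59.6
gripper_force: 40.0
```

```bash
python3 -m pendant '[[-0.005,0,0,0,0.05],[-0.01,0,0,0,0.05],[-0.016,0,0,0,0.05],[-0.022,0,0,0,0.05],[-0.028,0,0,0,0.05],[-0.034,0,0,0,0.05],[-0.04,0,0,0,0.05],[-0.04,0,0,0,0.05]]'
```

```text
time: 9.95
ee_pos: [555.8, -26.3, 0.7]
orientation: [[-0.099, 0.995, -0.0], [0.995, 0.099, -0.001], [-0.001, -0.0, -1.0]]
force: [-0.5, -5.7, -4.9]
width: 59.6
gripper_force: 40.0
```

Run:
```python
from h import *
s=r.get_image("scene")
c=blob(s,(100,90,40),(125,255,255),(240,190,80,70)); print(c.min(0),c.max(0),cv2.contourArea(c.astype(np.float32)))
f=np.array([.1045,-.9945,0]);n=np.array([.9945,.1045,0]);O=np.array([543.3,94,0])
for a in(89,129): print(a,[proj(s,O+f*(a-18)-n*30+[0,0,z])[0].round(1).tolist() for z in(14,42)],[proj(s,O+f*a+[0,0,z])[0].round(1).tolist() for z in(21,49)])
```

```text
[285. 206.] [298. 214.] 27.0
89 [[288.9, 226.4], [289.0, 217.7]] [[286.1, 218.2], [286.1, 209.6]]
129 [[298.9, 221.4], [299.1, 212.9]] [[296.0, 213.5], [296.1, 205.0]]
```

```bash
python3 -m pendant '[[-0.006,0,0,0,0.05],[-0.012,0,0,0,0.05],[-0.018,0,0,0,0.05],[-0.024,0,0,0,0.05],[-0.031,0,0,0,0.05],[-0.038,0,0,0,0.05],[-0.046,0,0,0,0.05],[-0.054,0,0,0,0.05]]' 60
```

```text
time: 10.8
ee_pos: [562.1, -77.6, 1.4]
orientation: [[-0.102, 0.995, 0.001], [0.995, 0.102, 0.001], [0.001, 0.002, -1.0]]
force: [0.0, 5.7, 5.6]
width: 59.5
gripper_force: 60.0
```

```bash
python3 -m pendant '[[0,0,0,0,0.05],[0,0,-0.01,0,0.05],[0,0,-0.02,0,0.05],[-0.01,0,-0.03,0,0.05],[-0.03,0,-0.035,0,0.05],[-0.05,0,-0.04,0,0.05],[-0.07,0,-0.04,0,0.05],[-0.07,0,-0.04,0,0.05]]'
python3 - <<'E'
from h import *
s=r.get_image("scene")
b=cv2.resize(s["frame"][100:280,200:380],None,fx=3.33,fy=3.33,interpolation=2);cv2.imwrite("pics/c7.png",b[:600,:,::-1])
E
```

```text
time: 11.6
ee_pos: [568.3, -152.2, 41.5]
orientation: [[-0.097, 0.995, 0.001], [0.995, 0.097, -0.002], [-0.002, 0.0, -1.0]]
force: [0.1, -0.1, -2.4]
width: 59.3
gripper_force: 60.0
```

View pics/c7.png

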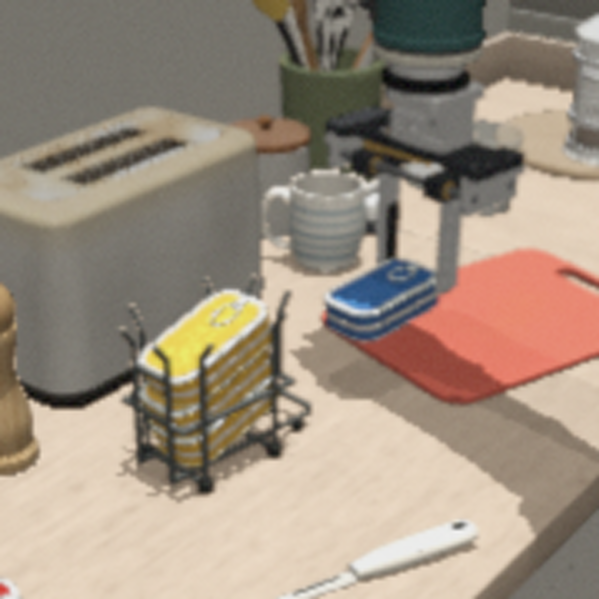

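The blue tin is out and held nearly level at crop position (380,300). The yellow stack hangs tilted with its front end high, at about (245,310). Next I'll carry the blue tin to the middle of the board and lower it.

```bash
python3 -m pendant '[[-0.03,0,0,0,0.05],[-0.06,0,0,0,0.05],[-0.09,0,0,0,0.05],[-0.12,0,0.01,0,0.05],[-0.14,0,0.02,0,0.05],[-0.14,0,0.03,0,0.05],[-0.14,0,0.036,0,0.05],[-0.14,0,0.04,0,0.05]]'; python3 -m pendant '[[0,0,0.003,0,0.05],[0,0,0.006,0,0.05],[0,0,0.009,0,0.05],[0,0,0.011,0,0.05],[0,0,0.013,0,0.05],[0,0,0.015,0,0.05],[0,0,0.015,0,0.05]]'
```

```text
time: 12.45
ee_pos: [582.4, -285.7, 0.1]
orientation: [[-0.102, 0.995, -0.001], [0.995, 0.102, 0.001], [0.001, -0.0, -1.0]]
force: [0.3, -0.6, -0.3]
width: 59.5
gripper_force: 60.0
time: 13.15
ee_pos: [583.0, -288.5, -13.6]
orientation: [[-0.1, 0.995, 0.001], [0.995, 0.1, -0.001], [-0.002, 0.001, -1.0]]
force: [-0.7, -3.9, 6.4]
width: 59.4
gripper_force: 60.0
```

```bash
python3 -m pendant '[[0,0,0.0005,0,0.059],[0,0,0.0005,0,0.059],[0,0,0.0005,0,0.059]]' 4; python3 -m pendant '[[0,0,0,0,0.066],[0,0,0,0,0.072],[0,0,0,0,0.08],[0,0,-0.02,0,0.08],[0,0,-0.06,0,0.08],[0,0,-0.1,0,0.05],[0,0,-0.13,0,0.03],[0,0,-0.15,0,0.01]]'
python3 - <<'E'
from h import *
s=r.get_image("scene")
c=blob(s,(100,90,40),(125,255,255),(280,150,110,80))
print("blue top/side",c.min(0),c.max(0),cv2.contourArea(c.astype(np.float32)))
C=np.array([578.5,-246,0]);f=np.array([.1,-.995,0]);n=np.array([.995,.1,0])
P=np.array([C+f*a*35+n*b*30+[0,0,z] for z in(10,38) for a in(-1,1) for b in(-1,1)]+[C+f*a*53+n*b*12+[0,0,z] for z in(10,38) for a in(-1,1) for b in(-1,1)])
u=proj(s,P);print("pred",u.min(0),u.max(0))
E
```

```text
time: 13.45
ee_pos: [582.8, -287.8, -14.4]
orientation: [[-0.101, 0.995, 0.001], [0.995, 0.101, -0.001], [-0.001, 0.001, -1.0]]
force: [0.8, -2.0, 5.2]
width: 60.2
gripper_force: 4.0
time: 14.25
ee_pos: [582.9, -287.4, 137.7]
orientation: [[-0.101, 0.995, 0.002], [0.995, 0.101, -0.001], [-0.001, 0.002, -1.0]]
force: [0.9, -0.1, -0.7]
width: 59.7
gripper_force: 0.0
blue top/side [330. 183.] [355. 193.] 101.0
pred [328.10746847 181.01603181] [356.86786933 201.14557462]
```

Run:
```python
from h import *
s=r.get_image("scene");t=r.get_image("top")
k=3.33
for c in([80,400],[262,290]):
    b=back(s,[[200+c[0]/k,100+c[1]/k]],0)[0]; print(b.round(0),[(z,((proj(s,b+[0,0,z])[0]-[200,100])*k).round(0).tolist()) for z in(150,170,190,210)])
# yellow stack and red tin from top
c=blob(t,(20,120,120),(35,255,255),(235,170,65,50)); print(c.min(0),c.max(0),rect(t,c,110))
print("red",rect(t,blob(t,(0,120,80),(12,255,255),(120,205,65,55)),28))
c=blob(s,(0,120,80),(12,255,255),(150,265,70,45)); print("red scene",rect(s,c,28))
print(r.get_obs()["width"])
```

```text
[684. 135.   0.] [(150, [67.0, 244.0]), (170, [66.0, 222.0]), (190, [64.0, 199.0]), (210, [62.0, 176.0])]
[ 767. -129.    0.] [(150, [261.0, 151.0]), (170, [261.0, 132.0]), (190, [261.0, 112.0]), (210, [261.0, 92.0])]
[243. 180.] [282. 204.] [544.3  98.4  48.8  90.    9.8]
red [449.1 376.9  94.1  47.5  76.4]
red scene [447.7 377.5  93.2  44.9  76.6]
47.90479183501392
```

The blue tin lies where predicted on the board and the toaster leaves enough clearance. With the fingers shut, I'll now go over the front part of the yellow stack to press it down.

```bash
python3 -m pendant '[[0.045,0,0,0,0],[0.09,0,0,0,0],[0.135,0,0,0,0],[0.18,0,0,0,0],[0.225,0,0,0,0],[0.27,0,0,0,0],[0.315,0,0,0,0],[0.347,-0.001,0,0,0]]' 30; python3 -m pendant '[[0,0,0.01,0,0],[0,0,0.02,0,0],[0,0,0.03,0,0],[0,0,0.036,0,0],[0,0,0.04,0,0],[0,0,0.04,0,0]]'
```

```text
time: 15.2
ee_pos: [545.1, 60.7, 134.1]
orientation: [[-0.103, 0.995, -0.002], [0.995, 0.103, 0.001], [0.001, -0.002, -1.0]]
force: [0.6, 0.1, -0.2]
width: 0.1
gripper_force: 0.0
time: 15.8
ee_pos: [546.2, 57.2, 94.6]
orientation: [[-0.1, 0.995, -0.001], [0.995, 0.1, 0.0], [0.0, -0.001, -1.0]]
force: [-0.9, 0.5, 0.0]
width: 0.2
gripper_force: 0.0
```

```bash
python3 -m pendant '[[0,0,0.004,0,0],[0,0,0.008,0,0],[0,0,0.012,0,0],[0,0,0.012,0,0]]'; python3 -m pendant '[[0,0,0.004,0,0],[0,0,0.008,0,0],[0,0,0.012,0,0],[0,0,0.012,0,0]]'
```

```text
time: 16.2
ee_pos: [546.1, 57.7, 82.7]
orientation: [[-0.101, 0.995, -0.001], [0.995, 0.101, 0.0], [0.0, -0.001, -1.0]]
force: [-0.3, -0.4, 0.2]
width: 0.2
gripper_force: 0.0
time: 16.6
ee_pos: [546.0, 57.7, 70.6]
orientation: [[-0.101, 0.995, -0.001], [0.995, 0.101, 0.0], [0.0, -0.001, -1.0]]
force: [-0.1, -0.5, 0.2]
width: 0.1
gripper_force: 0.0
```

```bash
python3 -m pendant '[[0,0,0.003,0,0],[0,0,0.006,0,0],[0,0,0.006,0,0]]'; python3 -m pendant '[[0,0,0.003,0,0],[0,0,0.006,0,0],[0,0,0.006,0,0]]'
python3 - <<'E'
from h import *
s=r.get_image("scene"); c=blob(s,(20,120,120),(35,255,255),(235,180,60,60)); print(c.min(0),c.max(0))
O=np.array([543.3,94,0]);f=np.array([.1045,-.9945,0]);n=np.array([.9945,.1045,0])
for h in(98,110): print(h,[proj(s,O+f*a*53+n*b*12+[0,0,h])[0].round(1).tolist() for a in(-1,1) for b in(-1,1)])
E
```

```text
time: 16.9
ee_pos: [546.2, 57.7, 64.8]
orientation: [[-0.101, 0.995, -0.001], [0.995, 0.101, 0.0], [0.0, -0.001, -1.0]]
force: [0.3, 0.6, 0.7]
width: 0.9
gripper_force: 0.0
time: 17.2
ee_pos: [547.6, 57.6, 62.1]
orientation: [[-0.101, 0.995, 0.003], [0.995, 0.101, -0.001], [-0.002, 0.002, -1.0]]
force: [-16.3, -4.1, 53.1]
width: 0.2
gripper_force: 26.5
[249. 198.] [279. 211.]
98 [[249.3, 212.6], [243.4, 209.3], [279.7, 199.5], [273.7, 196.6]]
110 [[249.1, 208.4], [243.2, 205.2], [279.7, 195.5], [273.6, 192.7]]
```

Contact came at the flat-stack height, 98 mm true, so the stack is down. I'll back off and move toward the red tin, then check the blue tin and the stack from both cameras.

```bash
python3 -m pendant '[[0,0,-0.03,0,0],[0,0,-0.06,0,0.02],[0.04,-0.008,-0.07,0,0.05],[0.09,-0.018,-0.07,3,0.08],[0.14,-0.028,-0.07,6,0.08],[0.185,-0.038,-0.07,10,0.08],[0.23,-0.046,-0.07,15,0.08],[0.275,-0.055,-0.07,19.4,0.08]]' 40
python3 - <<'E'
from h import *
s=r.get_image("scene");t=r.get_image("top")
m=lambda d,roi:blob(d,(95,80,40),(128,255,255),roi)
print("blue",rect(t,m(t,(340,140,145,110)),38))
for nm,d in(("t",t),("s",s)):
    c=blob(d,(20,120,120),(35,255,255),(235,170,65,60)); print("yel",nm,rect(d,c,98),c.min(0),c.max(0))
o=r.get_obs();print(o["ee_pos"])
E
```

```text
time: 18.05
ee_pos: [463.3, 327.4, 129.3]
orientation: [[0.239, 0.971, 0.0], [0.971, -0.239, 0.0], [0.0, 0.0, -1.0]]
force: [1.1, -0.7, 0.0]
width: 53.1
gripper_force: 0.0
blue [ 578.  -244.5   48.2   94.8    6. ]
yel t [544.2  92.   48.7  94.5   6.8] [245. 181.] [286. 204.]
yel s [542.5  93.4  43.9  90.3   6.7] [246. 198.] [279. 211.]
[460.64963528 332.1557636  129.53967056]
```

Both cameras show the stack flat at 98 mm and the blue tin flat on the board. Next I'll grasp the red tin.

```bash
python3 -m pendant '[[0.02,-0.011,0,0,0.08],[0.04,-0.022,0.01,0,0.08],[0.0405,-0.0225,0.05,0,0.08],[0.0405,-0.0225,0.08,0,0.08],[0.0405,-0.0225,0.11,0,0.08],[0.0405,-0.0225,0.125,0,0.08],[0.0405,-0.0225,0.125,0,0.08]]'; python3 -m pendant '[[0,0,0.008,0,0.08],[0,0,0.016,0,0.08],[0,0,0.024,0,0.08],[0,0,0.03,0,0.08],[0,0,0.03,0,0.08]]'
```

```text
time: 18.85
ee_pos: [450.9, 369.6, 2.7]
orientation: [[0.235, 0.972, -0.002], [0.972, -0.235, -0.002], [-0.002, -0.002, -1.0]]
force: [-0.6, -0.1, 0.9]
width: 80.2
gripper_force: 0.0
time: 19.35
ee_pos: [451.3, 370.1, -26.4]
orientation: [[0.235, 0.972, -0.001], [0.972, -0.235, -0.001], [-0.001, -0.001, -1.0]]
force: [0.1, -0.9, 1.0]
width: 80.2
gripper_force: 0.0
```

```bash
python3 -m pendant '[[0.006,-0.0045,0,0,0.08],[0.006,-0.0045,0,0,0.08],[0.006,-0.0045,0,0,0.05],[0.006,-0.0045,0,0,0.05],[0.006,-0.0045,0,0,0.05],[0.006,-0.0045,0,0,0.05]]' 25; python3 -c "
from h import *
print(r.get_obs()['ee_pos'],r.get_obs()['width'])"
```

```text
time: 19.95
ee_pos: [448.9, 377.2, -25.6]
orientation: [[0.236, 0.972, 0.0], [0.972, -0.236, 0.0], [0.0, 0.0, -1.0]]
force: [0.8, -0.1, 0.7]
width: 59.6
gripper_force: 25.0
[448.85372373 377.22380083 -25.62163431] 59.614744099785916
```

```bash
python3 -m pendant '[[0,0,-0.02,0,0.05],[0,0,-0.055,0,0.05],[0,0,-0.09,0,0.05],[0,0,-0.125,0,0.05],[-0.03,0.019,-0.155,-3,0.05],[-0.06,0.038,-0.16,-6,0.05],[-0.095,0.06,-0.16,-10,0.05],[-0.13,0.08,-0.16,-14,0.05]]' 40; python3 -c "
from h import *
o=r.get_obs();print(o['ee_pos'],o['orientation'][:2])"
```

```text
time: 20.75
ee_pos: [496.3, 230.5, 134.6]
orientation: [[-0.01, 1.0, 0.001], [1.0, 0.01, -0.0], [-0.0, 0.001, -1.0]]
force: [0.8, 1.1, -2.2]
width: 59.9
gripper_force: 40.0
[496.30929821 230.46166952 134.55415066] [[-9.55684015e-03  9.99954134e-01  6.30465050e-04]
 [ 9.99954331e-01  9.55686993e-03 -4.42474979e-05]]
```

```bash
python3 -m pendant '[[-0.03,0.01,0,-1.5,0.05],[-0.06,0.02,0,-3,0.05],[-0.09,0.03,0,-4.5,0.05],[-0.115,0.039,0,-5.7,0.05],[-0.13,0.0435,0,-5.7,0.05],[-0.1377,0.0457,0,-5.7,0.05],[-0.1377,0.0457,0,-5.7,0.05],[-0.1377,0.0457,0,-5.7,0.05]]'
python3 - <<'E'
from h import *
s=r.get_image("scene");o=r.get_obs();print(o['ee_pos'],np.degrees(np.arctan2(o['orientation'][1][0],o['orientation'][0][0])),o['width'])
c=blob(s,(0,120,80),(12,255,255),(220,150,90,60)); print("red",rect(s,c,o['ee_pos'][2]+25.6+28))
E
```

```text
time: 21.55
ee_pos: [542.1, 96.0, 134.3]
orientation: [[-0.107, 0.994, -0.0], [0.994, 0.107, 0.0], [0.0, 0.0, -1.0]]
force: [0.2, 0.7, -1.4]
width: 59.3
gripper_force: 40.0
[542.08713912  96.15765323 134.32385076] 96.16854065202487 59.734398398864116
red [539.2 103.3  44.9  76.7   6.2]
```

```bash
python3 -m pendant '[[-0.003,0.001,0,0,0.05],[-0.003,0.001,0.008,0,0.05],[-0.003,0.001,0.016,0,0.05],[-0.003,0.001,0.024,0,0.05],[-0.003,0.001,0.03,0,0.05],[-0.003,0.001,0.036,0,0.05],[-0.003,0.001,0.036,0,0.05]]' 25;  python3 -m pendant '[[0,0,0.004,0,0.05],[0,0,0.008,0,0.05],[0,0,0.012,0,0.05],[0,0,0.012,0,0.05]]'
```

```text
time: 22.3
ee_pos: [543.3, 91.8, 97.3]
orientation: [[-0.106, 0.994, -0.001], [0.994, 0.106, 0.0], [0.0, -0.001, -1.0]]
force: [0.1, -0.2, -0.1]
width: 59.8
gripper_force: 25.0
time: 22.7
ee_pos: [543.5, 91.7, 85.7]
orientation: [[-0.106, 0.994, -0.001], [0.994, 0.106, -0.0], [0.0, -0.001, -1.0]]
force: [-0.5, -0.7, -1.7]
width: 59.9
gripper_force: 25.0
```

```bash
python3 -m pendant '[[0.001,0,0.003,0,0.05],[0.001,0,0.006,0,0.05],[0.001,0,0.009,0,0.05],[0.001,0,0.011,0,0.05],[0.001,0,0.011,0,0.05]]'; python3 -m pendant '[[0,0,0.001,0,0.05],[0,0,0.002,0,0.05],[0,0,0.002,0,0.05]]'
```

```text
time: 23.2
ee_pos: [543.5, 92.8, 74.9]
orientation: [[-0.106, 0.994, -0.001], [0.994, 0.106, -0.0], [0.0, -0.001, -1.0]]
force: [-0.4, 0.3, -0.5]
width: 59.4
gripper_force: 25.0
time: 23.5
ee_pos: [543.7, 92.8, 73.2]
orientation: [[-0.106, 0.994, -0.0], [0.994, 0.106, 0.0], [0.0, -0.0, -1.0]]
force: [0.0, 1.2, -0.9]
width: 60.0
gripper_force: 25.0
```

```bash
python3 -m pendant '[[0,0,0.001,0,0.05],[0,0,0.0015,0,0.05],[0,0,0.0015,0,0.05]]' 15; python3 -m pendant '[[0,0,0.001,0,0.05],[0,0,0.001,0,0.05]]' 8
```

```text
time: 23.8
ee_pos: [543.8, 92.9, 72.3]
orientation: [[-0.106, 0.994, 0.0], [0.994, 0.106, -0.0], [-0.0, 0.0, -1.0]]
force: [-2.0, 0.3, 8.9]
width: 59.7
gripper_force: 15.0
time: 24.0
ee_pos: [544.0, 93.0, 71.4]
orientation: [[-0.106, 0.994, 0.001], [0.994, 0.106, -0.0], [-0.0, 0.001, -1.0]]
force: [-3.3, -1.5, 9.5]
width: 60.0
gripper_force: 8.0
```

Contact came at the expected height. I'll release, rise, move away and look.

```bash
python3 -m pendant '[[0,0,0,0,0.064],[0,0,0,0,0.068],[0,0,0,0,0.072],[0,0,-0.01,0,0.072],[0,0,-0.03,0,0.072],[0,0,-0.06,0,0.072],[0,0,-0.1,0,0.072],[0,0,-0.14,0,0.072]]' 8; python3 -m pendant '[[-0.04,0,0,0,0.072],[-0.08,0,0,0,0.072],[-0.12,-0.02,0,0,0.072],[-0.16,-0.05,0,0,0.072],[-0.2,-0.08,0,0,0.072],[-0.24,-0.11,0,0,0.072],[-0.28,-0.14,0,0,0.072],[-0.3,-0.16,0,0,0.072]]'
python3 - <<'E'
from h import *
s=r.get_image("scene");t=r.get_image("top")
for nm,d,roi in(("t",t,(235,165,65,55)),("s",s,(235,175,60,45))):
    c=blob(d,(0,120,80),(12,255,255),roi); print("red",nm,rect(d,c,126))
c=blob(t,(95,80,40),(128,255,255),(340,140,145,110)); print("blue",rect(t,c,38))
a=cv2.resize(t["frame"][130:250,225:345],None,fx=3.3,fy=3.3)
b=cv2.resize(s["frame"][130:250,225:375],None,fx=3.3,fy=3.3)[:a.shape[0],:400]
cv2.imwrite("pics/c8.png",np.hstack([a,b])[:,:,::-1])
E
```

```text
time: 24.8
ee_pos: [543.3, 93.0, 212.8]
orientation: [[-0.106, 0.994, -0.0], [0.994, 0.106, 0.0], [0.0, -0.0, -1.0]]
force: [0.2, 0.5, 0.0]
width: 71.8
gripper_force: 0.0
time: 25.6
ee_pos: [414.3, -225.5, 211.5]
orientation: [[-0.103, 0.995, 0.0], [0.995, 0.103, -0.001], [-0.001, 0.0, -1.0]]
force: [1.0, 0.3, -0.4]
width: 72.0
gripper_force: 0.0
red t [543.5  92.8  48.7  94.9   6.4]
red s [541.7  94.   43.6  89.2   6.3]
blue [ 578.  -244.4   48.2   95.     6. ]
```

View pics/c8.png

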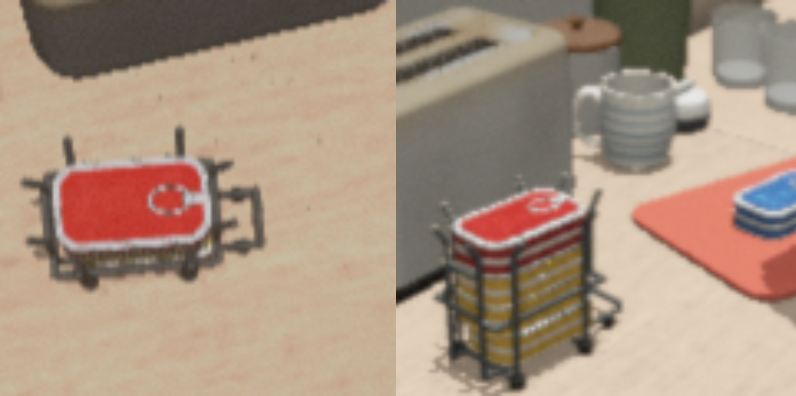

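The red tin lies flat in the shaft, at (130,205) in the top view, on three level yellow tins. The blue tin lies flat on the board. The job is ready to hand in.

```bash
python3 -c "
from workcell import r
print(r.finish_job())"
```

```text
the job is handed in; nothing more can be done
None
```

The job is handed in at about 26 s: the blue tin is flat on the board and the red tin lies flat on the three settled yellow tins; the press on the yellow stack peaked at 53 N at the fingertips, and the system gave no verdict.

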